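# Tip a pumice stone over the fence into its carousel bay

### The job

Put the blue-banded pumice stone away in the carousel. First turn the carousel by its black posts until the empty blue bay squarely faces the brass fence; then push the standing stone against the fence and tip it over the fence onto its side in that bay (do not lift it), and push it in towards the hub until it lies wholly on the carousel, clear of the fence. Leave the bay facing the fence and the other things on the bench where they are.

Things in the scene. Friction and masses are not known exactly. Their poses are not given: they have to be found in the camera images.
- stand: Fixed flat steel base plate that carries the round carousel and the brass fence. Origin: on the bench surface under the carousel's axis (the base plate is 3 mm thick). Its y axis points level from the carousel's axis square to the fence, its x axis runs along the fence, z is up.
- fence_mid (a point): Middle of the brass fence's top edge on the side away from the carousel, over which the stone pivots. The fence is a fixed straight bar 240 mm long (stand x), 12 mm thick, top 14 mm above the bench; this face is 209 mm from the carousel's axis (stand +y). The carousel's rim is 5 mm beyond its other face. Axes as stand.
- gate (a point): Fixed point 110 mm from the carousel's axis towards the fence (stand +y), at deck height: where the point 'bay' must be when the empty bay faces the fence. Axes as stand.
- carousel (a joint): Angle of the carousel in rad, growing anticlockwise seen from above; at 0 (or any whole turn) the empty blue bay squarely faces the fence. It turns freely both ways for several turns, with a light steady drag of about 0.3 N m, and stays where it is left.
- hub (a point): Carousel centre, on its deck. Aluminium disc, radius 192 mm, deck top 13 mm above the bench, round hub (radius 36 mm, 62 mm tall) and three 120-degree bays, open at the rim. The orange and green bays each hold a fixed stone lying down, top 107 mm above the bench; the blue bay is empty. Axes turn with the carousel; +y is the blue bay's middle line.
- bay (a point): Point on the deck on the blue bay's middle line, 110 mm from the carousel's axis; y points outward along that line, x across, z up. The stone's centre is 106 mm from the axis, 47 mm above the deck, when it lies along the line and touches the hub. Bays are parted by radial walls 8 mm thick, 30 mm above the deck, from radius 36 to 186 mm.
- post0 (a point): Black upright round handle post of the carousel, 24 mm diameter, top 118 mm above the bench, on the divider at the blue bay's one side (60 degrees clockwise from the blue middle line, seen from above), 140 mm from the axis. The point is on the post's axis 100 mm above the bench. Pinch or push it to turn the carousel; the post may turn between the fingers.
- post1 (a point): Black upright round handle post of the carousel, 24 mm diameter, top 118 mm above the bench, on the divider at the blue bay's other side (60 degrees anticlockwise), 140 mm from the axis. The point is on the post's axis 100 mm above the bench. Pinch or push it to turn the carousel; the post may turn between the fingers.
- post2 (a point): Black upright round handle post of the carousel, 24 mm diameter, top 118 mm above the bench, on the divider opposite the blue bay, 140 mm from the axis. The point is on the post's axis 100 mm above the bench. Pinch or push it to turn the carousel; the post may turn between the fingers.
- stone_center (a point): Centre of the loose blue-banded pumice stone: 94 x 94 mm, 140 mm tall (z axis, up at the start), 0.7 to 0.95 kg, too wide to grip. It stands beyond the fence (stand +y), 5 to 45 mm off, within 7 degrees of square. Pushed below 75 mm it slides; against the fence, pushed 100 mm up or higher, it pivots, and falls onto the deck past about 45 degrees, its rear end left on the fence.
- coolant: Bystander, leave where it is: white bottle with a red cap, 64 mm diameter, 110 mm tall. Origin: centre of its underside.
- paste_jar: Bystander, leave where it is: amber jar, 70 mm diameter, 60 mm tall. Origin: centre of its underside.
- brush: Bystander, leave where it is: brush lying on the bench. Origin: centre of its underside.
- wrench: Bystander, leave where it is: wrench lying on the bench. Origin: centre of its underside.
- index_wheel: Bystander, leave where it is: brass ring lying flat, 110 mm diameter, 16 mm thick. Origin: centre of its underside.
- mug: Bystander, leave where it is: blue mug, 80 mm diameter, 90 mm tall. Origin: centre of its underside.
- spare_lap: Bystander, leave where it is: copper disc lying flat, 150 mm diameter, 12 mm thick. Origin: centre of its underside.

How it is judged:
By the outcome, as a careful person would: the job done as asked, in the order asked, and still so for the second after the job is handed in, with the robot touching nothing.
It also fails if it takes over 72 s, if anything falls off the work surface, if the arm or the gripper's body presses on something with over 40 N, if the wrist force passes 120 N, or if a joint passes its speed limit or range.

### The arm

A 6-joint arm with a two-finger parallel gripper is mounted at the origin on the work surface. World frame = base frame: x ahead of the robot, y to its left, z up, the work surface at z = 0. Lengths are in m, angles in rad, forces in N, time in s.
With the tool pointing down it reaches from about 0.35 to 0.85 m from the base axis. Payload 8.1 kg.
Tool frame: the origin (TCP) lies at the very end of the fingers, on their centre line; the grasp point (between the pads) lies robot.hold_point_z behind it (robot.hold_point_z is the distance from the TCP to the grasp point, in m); z points along the fingers, y is the direction in which the jaws open and shut (so a half turn about z gives the same grasp; the last joint's range is limited). The gripper opens to 93 mm and grips with 3 to 60 N. Pads are 15 mm wide; open, the fingers measure 128 mm over their backs; the gripper's body (75 mm by 188 mm) begins 65 mm behind the grasp point.
Start: joints at [1.046, 0.13, 1.488, -0, 1.523, -0.085], TCP at [0.255, 0.543, 0.219] pointing down, gripper open.
Joint ranges: [-2.96, 2.96], [-0.89, 2.26], [0.02, 2.5], [-1.34, 4.48], [0, 2.73], [-2.66, 2.66]. Speed limits (rad/s): [2.39, 2.39, 2.79, 3.14, 3.14, 3.14].

### API

Orientations are given as a rotation vector (axis times angle).
In Python, from plant import robot, cams gives the robot as it stands. The module is installed in compiled form; this text tells all that it offers.
- The arm moves only by the tool step_arm, never from a script. Its argument "deltas" is a list of rows, each an object with "offset": the shift along the tool's x, y, z in cm, a list of three; "roll": the turn about the tool's z in rad. In form: [{"offset": [x, y, z], "roll": roll}, ...]. A call has 1 to 12 rows; each row shifts and turns the commanded pose from where the row before left it, along the tool's axes as they then stand; what a row does not reach is not made up. A row lasts 1/8 s, in which the tool goes at most 62.5 mm and 10.7 degrees, less where a joint would pass 70% of its speed; a pose out of reach is approached as far as the arm can. A call with a gripper value outside its range is refused whole. "fingers" is the finger opening in cm, from 0 to 9.3, set as the call begins (left out, the last holds). The fingers move at their own pace and stop on an object; "grip_force" is the grip in N (left out, the last holds). Time passes only in rows, so rows that do not move let the fingers close. It gives the time, the measured TCP pose, the force and the opening at its end, in the units of the state.
- robot.read_state(): the state, without advancing time (a new reading comes with each control period).
- cams.read_camera(name): name is "side" or "top" or "wrist"; returns a dict with "pixels" (400x640x3 uint8, red, green, blue), "fx", "fy", "cx", "cy" (pixels), "extrinsics" (4x4, takes a point from world to camera coordinates). Camera axes: x right, y down, z forward; pixel columns grow to the right and rows downward; lengths in m; the calibration is good to about 2 mm. A picture is of the moment at which its call begins. There is no depth.
- robot.close_job(): hands the job in, once; it reports no verdict.
Trained networks look in a picture, given as the dict that the camera call returned (one of the last four; its "shot" number tells which), for a name from the list of things; names that differ only in an ending like _2 or _b are one class to them, and where a whole thing is asked for, a point or a joint stands for the part that bears it (a point fixed in the world has none). Each returns a list of dicts, best first, with "score" (0 to 1); they miss things now and then, are a little off and sometimes report something else, mostly with a low value. They report only what shows in the picture. A call takes as long as a camera call.
- cams.boxes_of(picture, thing): "xy" ([column, row] in pixels, amid what is visible of it).
- cams.silhouettes(picture, thing): "mask" (400x640 bool, what is visible of it) and "xy" ([column, row] in pixels, amid what is visible of it).
- cams.pinpoint(picture, thing): "xy" ([column, row] in pixels: a listed point, or the origin of a listed thing).
The state is a dict: "t": time; "q": joint angles; "dq": joint speeds; "joint_torque": joint torques, N m; "tool_pos": TCP position; "orientation": TCP orientation; "force": force on the tool from outside, world axes, zero at the start; "wrist_torque": the same for the moment, N m; "opening": finger opening in m.
Only numpy, scipy, OpenCV 4.12 (cv2) and the standard library are available. Lean on these libraries where they do the work, as an engineer would, in place of code of your own. Each camera call takes 0.05 s, during which the arm holds its last target. There are 200 camera calls.

## Working session

There is one attempt and no reset: what is moved stays moved. The work goes in short steps, Python scripts to look and compute and a tool call to move; the robot and the scene stay as the last step left them, time stands still between calls to the robot, and variables do not carry over. Pictures are saved under pics/ and viewed, about 8 in all and at most 12, crops included, and the job is handed in when it is done.

Besides the shell and the picture viewer there is one more tool, called after ">>>" as name([rows], argument=value, ...), one row to a line, values as JSON. step_arm: Moves the arm, as the interface text tells. Its arguments: {"type":"object","properties":{"deltas":{"type":"array"},"fingers":{"type":"number"},"grip_force":{"type":"number"}},"required":["deltas"]}

```bash
mkdir -p pics
cat > h.py <<'E'
import numpy as np, cv2
from plant import robot, cams
from scipy.spatial.transform import Rotation as R
def ray(p,xy):
    E=np.array(p["extrinsics"]);d=np.array([(xy[0]-p["cx"])/p["fx"],(xy[1]-p["cy"])/p["fy"],1])
    return -E[:3,:3].T@E[:3,3],E[:3,:3].T@d
def atz(p,xy,z):
    o,d=ray(p,xy);return o+d*(z-o[2])/d[2]
def proj(p,X):
    E=np.array(p["extrinsics"]);c=E[:3,:3]@np.asarray(X)+E[:3,3]
    return np.array([p["fx"]*c[0]/c[2]+p["cx"],p["fy"]*c[1]/c[2]+p["cy"]])
def tri(ps,xys):
    A=np.zeros((3,3));b=np.zeros(3)
    for p,x in zip(ps,xys):
        o,d=ray(p,x);d/=np.linalg.norm(d);M=np.eye(3)-np.outer(d,d);A+=M;b+=M@o
    return np.linalg.solve(A,b)
def save(p,n): cv2.imwrite(f"pics/{n}.png",cv2.cvtColor(p["pixels"],cv2.COLOR_RGB2BGR))
E
python3 - <<'E'
from h import *
np.set_printoptions(precision=4,suppress=True)
s=robot.read_state();print(s["tool_pos"],s["orientation"],robot.hold_point_z,s["t"])
P={n:cams.read_camera(n) for n in("top","side","wrist")}
Z=dict(hub=.013,bay=.013,gate=.013,fence_mid=.014,stand=0,post0=.1,post1=.1,post2=.1,stone_center=.07,coolant=0,paste_jar=0,brush=0,wrench=0,index_wheel=0,mug=0,spare_lap=0)
for n,p in P.items(): save(p,n+"0"); print(n,-np.array(p["extrinsics"])[:3,:3].T@np.array(p["extrinsics"])[:3,3])
for t,z in Z.items():
    for n,p in P.items():
        r=cams.pinpoint(p,t)[:1]
        for q in r: print(t,n,np.round(q["xy"],1),round(q["score"],2),atz(p,q["xy"],z)[:2])
E
```

```text
[0.2551 0.5424 0.2176] [-0.6851 -3.0654  0.0027] 0.0188 0.0
top [0.4186 0.0013 1.4859]
side [ 0.0034 -0.7979  1.0656]
wrist [0.1897 0.5731 0.3838]
hub top [340.5 159.2] 0.93 [ 0.6114 -0.0628]
hub side [344.4 204.2] 0.83 [ 0.6119 -0.0545]
bay top [355.1 129.8] 0.56 [ 0.6981 -0.1087]
bay side [371.5 204.2] 0.92 [ 0.6989 -0.108 ]
gate side [326.5 188.6] 0.75 [0.5996 0.0496]
fence_mid top [268.1 159. ] 0.87 [0.6177 0.1518]
fence_mid side [315.9 171.1] 0.69 [0.6171 0.1554]
stand top [337.5 163.6] 0.83 [ 0.6001 -0.054 ]
stand side [343.8 209.1] 0.56 [ 0.6031 -0.0645]
post0 top [319.2 203.9] 0.96 [0.4769 0.0037]
post0 side [371.3 214.9] 0.91 [ 0.6108 -0.2032]
post1 top [319.2 203.9] 0.96 [0.4769 0.0037]
post1 side [371.3 214.9] 0.91 [ 0.6108 -0.2032]
post2 top [319.2 203.9] 0.96 [0.4769 0.0037]
post2 side [371.3 214.9] 0.91 [ 0.6108 -0.2032]
stone_center top [240.3 154.6] 0.64 [0.625  0.2252]
stone_center side [309.2 151.8] 0.57 [0.6226 0.2167]
coolant top [248.  266.3] 0.6 [0.3019 0.2195]
coolant side [237.  190.1] 0.84 [0.3018 0.2376]
paste_jar top [462.5 133.7] 0.72 [ 0.6799 -0.4306]
paste_jar side [427.1 273.8] 0.93 [ 0.6731 -0.4375]
brush top [170.3 170.2] 0.73 [0.5939 0.4469]
brush side [277.7 137.6] 0.7 [0.5961 0.4478]
brush wrist [334.  271.2] 0.55 [0.3914 0.4964]
wrench side [338.5 302.5] 0.65 [ 0.3692 -0.3698]
index_wheel top [157.1 237.7] 0.65 [0.3934 0.4883]
index_wheel wrist [332.4 272.9] 0.81 [0.3929 0.4932]
mug top [203.9 259.3] 0.7 [0.3259 0.3499]
mug wrist [220.2 266.6] 0.95 [0.3169 0.3545]
spare_lap top [490.1 187.4] 0.6 [ 0.5166 -0.5057]
spare_lap side [406.7 316.3] 0.81 [ 0.5176 -0.5142]
```

Run:
```python
import cv2
a=cv2.imread("pics/top0.png")[60:310,140:520];b=cv2.imread("pics/side0.png")[90:330,200:480]
cv2.imwrite("pics/a.png",cv2.resize(a,None,fx=2.1,fy=2.1,interpolation=cv2.INTER_CUBIC))
cv2.imwrite("pics/b.png",cv2.resize(b,None,fx=2.4,fy=2.4,interpolation=cv2.INTER_CUBIC))
```

```text
(no output)
```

View pics/a.png

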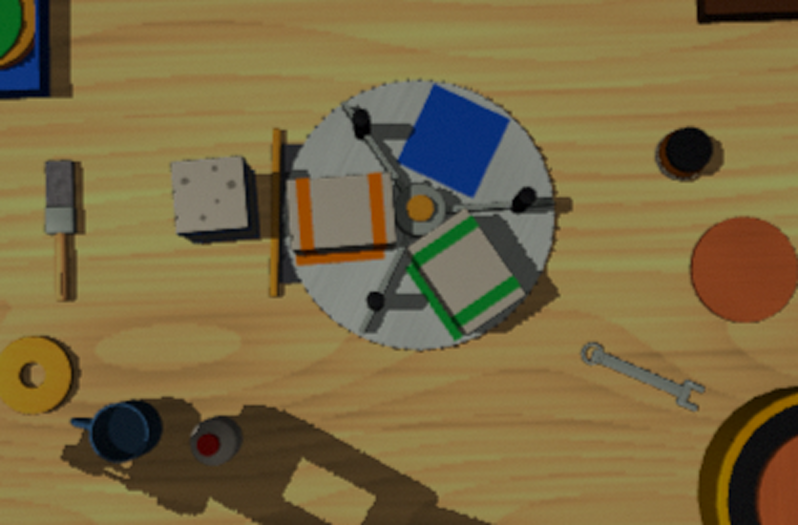

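View pics/b.png

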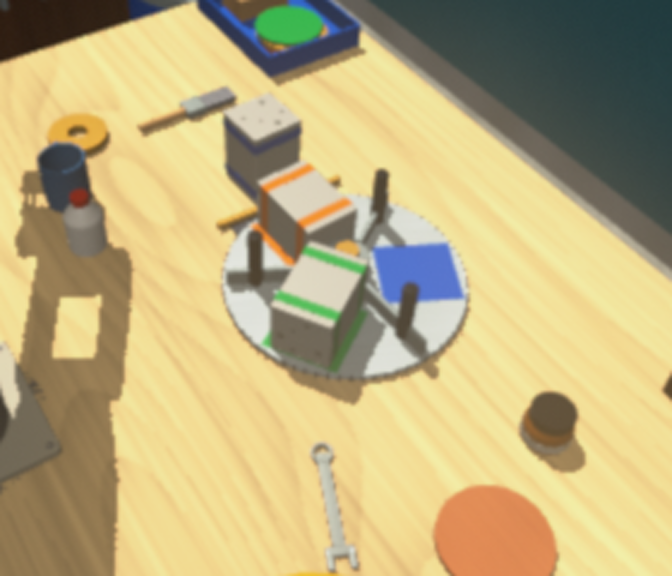

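```bash
cat >> h.py <<'E'
from scipy.optimize import least_squares
def rot(a): return np.array([[np.cos(a),-np.sin(a)],[np.sin(a),np.cos(a)]])
def pts(v):
    o=v[:2];S=rot(v[2]);C=rot(v[2]+v[3]);f=lambda M,x,y,z:[*(o+M@[x,y]),z]
    pol=lambda d:(-.14*np.sin(np.radians(d)),.14*np.cos(np.radians(d)))
    return dict(hub=f(C,0,0,.013),bay=f(C,0,.11,.013),gate=f(S,0,.11,.013),fence_mid=f(S,0,.209,.014),stand=[*o,0],
     post0=f(C,*pol(-60),.1),post1=f(C,*pol(60),.1),post2=f(C,*pol(180),.1))
def fit(v0,P,free=(0,1,2,3)):
    D=[]
    for n,p in P.items():
        for t in ("hub","bay","gate","fence_mid","stand"):
            for q in cams.pinpoint(p,t)[:1]: D.append((p,t,q["xy"],n))
        for q in cams.pinpoint(p,"post0"):
            b=min((np.linalg.norm(proj(p,pts(v0)[k])-q["xy"]),k) for k in("post0","post1","post2"))
            if b[0]<25: D.append((p,b[1],q["xy"],n))
    free=list(free)
    def res(w):
        v=np.array(v0,float);v[free]=w;K=pts(v)
        return np.concatenate([proj(p,K[t])-x for p,t,x,_ in D])
    s=least_squares(res,np.array(v0,float)[free],loss="soft_l1",f_scale=1.)
    v=np.array(v0,float);v[free]=s.x
    print("fit",np.round(v,4),"deg",np.round(np.degrees(v[2:]),2))
    for (p,t,x,n),e in zip(D,res(s.x).reshape(-1,2)): print(" ",n,t,np.round(e,1),end=";")
    print();return v
E
python3 - <<'E'
from h import *
P={n:cams.read_camera(n) for n in("top","side")}
v=fit([.607,-.058,0,-2.07],P)
for k,x in pts(v).items(): print(k,np.round(x,4))
# fence edges by colour in top view
p=P["top"];hsv=cv2.cvtColor(p["pixels"],cv2.COLOR_RGB2HSV)
print(p["pixels"][150:170:6,262:282].tolist())
for n,p in P.items():
    print(n,"proj fence ends",[np.round(proj(p,[*(v[:2]+rot(v[2])@[sx*.12,y]),.014]),1) for sx in(-1,1) for y in (.197,.209)])
    for m in cams.silhouettes(p,"stone_center")[:1]:
        print("stone",m["score"],m["xy"],m["mask"].sum()); np.save(f"m_{n}.npy",m["mask"])
E
```

```text
fit [ 0.6082 -0.0577 -0.0149 -2.0528] deg [  -0.86 -117.62]
  top hub [-1.8 -1.8];  top bay [1.2 1.4];  top fence_mid [ 1.1 -0.1];  top stand [ 3.4 -3.8];  top post1 [0.5 0.8];  top post2 [-0.7 -0.7];  top post0 [-0.3 -3.4];  side hub [-2.4  1.2];  side bay [-0.6 -0.8];  side gate [3.  1.2];  side fence_mid [-1.2 -1.3];  side stand [-0.5  2.3];  side post0 [ 0.5 -0. ];  side post1 [-1.7  0.1];  side post2 [-2.8 -2.2];
hub [ 0.6082 -0.0577  0.013 ]
bay [ 0.7049 -0.1101  0.013 ]
gate [0.6099 0.0523 0.013 ]
fence_mid [0.6114 0.1513 0.014 ]
stand [ 0.6082 -0.0577  0.    ]
post0 [ 0.612  -0.1976  0.1   ]
post1 [0.7276 0.0155 0.1   ]
post2 [0.4852 0.0091 0.1   ]
[[[54, 43, 30], [72, 54, 31], [73, 56, 30], [74, 56, 32], [73, 55, 32], [73, 54, 31], [65, 49, 24], [55, 38, 15], [57, 39, 7], [59, 39, 8], [54, 37, 11], [24, 19, 10], [17, 17, 18], [19, 20, 20], [74, 71, 62], [132, 125, 110], [130, 124, 110], [129, 123, 107], [133, 116, 94], [143, 89, 37]], [[38, 32, 25], [73, 57, 32], [73, 57, 33], [71, 55, 29], [72, 55, 31], [72, 55, 31], [66, 49, 26], [50, 34, 11], [59, 39, 9], [60, 39, 7], [51
[... 318 characters left out ...]
4, 36, 35], [60, 62, 58], [58, 60, 56], [88, 87, 77], [132, 127, 111], [130, 124, 108], [131, 126, 109], [137, 116, 92]], [[23, 23, 24], [39, 32, 27], [72, 55, 31], [72, 55, 31], [74, 57, 31], [74, 56, 32], [68, 50, 27], [58, 39, 11], [61, 41, 7], [62, 41, 9], [50, 33, 7], [16, 15, 12], [20, 20, 20], [36, 37, 35], [56, 59, 55], [84, 85, 77], [129, 125, 110], [131, 126, 110], [131, 125, 111], [133, 121, 101]]]
top proj fence ends [array([272.6, 201.5]), array([268.6, 201.6]), array([272.1, 121. ]), array([268.1, 121.1])]
stone 0.58 [240.1, 153.3] 1552
side proj fence ends [array([290.8, 184.6]), array([289.4, 182.7]), array([341.3, 163.8]), array([339.7, 162.2])]
stone 0.67 [308.2, 148.0] 961
```

Run:
```python
from h import *
v=np.array([.6082,-.0577,-.0149,-2.0528])
P={n:cams.read_camera(n) for n in("top",)}
p=P["top"];im=p["pixels"].astype(float)
m=(im[...,2]/(im[...,0]+1)<.27)&(im[...,0]>35);m[:, :262]=0;m[:,282:]=0;m[:115]=0;m[:]=m;m[208:]=0
for r in range(118,206,7): 
    c=np.where(m[r])[0]; print(r,c.min() if len(c) else None,c.max() if len(c) else None,end="; ")
n,l,st,_=cv2.connectedComponentsWithStats(m.astype(np.uint8)); k=1+st[1:,4].argmax();print(st[k])
ys,xs=np.where(l==k);X=np.array([atz(p,(a,b),.014)[:2] for a,b in zip(xs,ys)])
lin=cv2.fitLine(X.astype(np.float32),cv2.DIST_HUBER,0,.01,.01).ravel();print("fence line",lin,np.degrees(np.arctan2(lin[1],lin[0])),"mid",X.mean(0),(X.min(0)+X.max(0))/2)
# disc circle: gradient points along rays from predicted rim
g=cv2.cvtColor(p["pixels"],cv2.COLOR_RGB2HSV)
sat=cv2.GaussianBlur(g[...,1].astype(np.float32),(0,0),.8)
Q=[]
for a in np.radians(np.arange(0,360,4)):
    rs=np.arange(.175,.21,.001);c=[proj(p,[*(v[:2]+r*np.array([np.cos(a),np.sin(a)])),.013]) for r in rs]
    s=cv2.remap(sat,np.float32([[x[0] for x in c]]),np.float32([[x[1] for x in c]]),1).ravel()
    d=np.diff(s);i=d.argmax()
    if d[i]>4: Q.append(v[:2]+rs[i]*np.array([np.cos(a),np.sin(a)]))
Q=np.array(Q);f=least_squares(lambda w:np.hypot(*(Q-w[:2]).T)-.192,v[:2],loss="soft_l1",f_scale=.002)
print("disc",len(Q),f.x,np.median(np.abs(f.fun)))
# stone top face rectangle from bright mask in top view
mk=np.load("m_top.npy");gr=cv2.cvtColor(p["pixels"],cv2.COLOR_RGB2GRAY)
b=((gr>100)&cv2.dilate(mk.astype(np.uint8),None).astype(bool)).astype(np.uint8)
b=cv2.morphologyEx(b,cv2.MORPH_CLOSE,np.ones((5,5)))
cs=max(cv2.findContours(b,0,1)[0],key=cv2.contourArea)
W=np.array([atz(p,c[0],.14)[:2] for c in cs]);R_=cv2.minAreaRect((W*1000).astype(np.float32));print("stone top",R_)
```

```text
118 None None; 125 270 273; 132 270 273; 139 270 273; 146 269 281; 153 270 272; 160 269 272; 167 269 272; 174 269 272; 181 269 281; 188 269 272; 195 269 271; 202 None None; [269 121   5  80 298]
fence line [ 0.99922025 -0.03948253  0.61297923  0.14396453] -2.2627702 mid [0.61297924 0.14396453] [0.61353512 0.1432761 ]
disc 88 [ 0.60529872 -0.05648367] 0.0010423137477177519
stone top ((613.7595825195312, 212.51742553710938), (114.17131042480469, 114.67271423339844), 88.44667053222656)
```

>>> step_arm([
  {"offset": [-3.6,-3.2,0],"roll": 0},
  {"offset": [-3.6,-3.2,0],"roll": 0},
  {"offset": [-3.6,-3.2,0],"roll": 0},
  {"offset": [-3.6,-3.2,0],"roll": 0},
  {"offset": [-3.6,-3.2,0],"roll": 0},
  {"offset": [-3.6,-3.2,0],"roll": 0},
  {"offset": [-3.6,-3.2,0],"roll": 0},
  {"offset": [-3.6,-3.2,0],"roll": 0},
  {"offset": [-3.6,-3.2,0],"roll": 0},
  {"offset": [-3.6,-3.2,0],"roll": 0},
  {"offset": [-3.6,-3.2,0],"roll": 0},
  {"offset": [-3.6,-3.2,0],"roll": 0},
], fingers=6, grip_force=15)

```text
t: 4.9
tool_pos: [0.4833, 0.01, 0.2189]
orientation: [0.685, 3.065, 0.0]
force: [0.7, -0.6, -0.2]
opening: 0.0599
```

>>> step_arm([
  {"offset": [0,0,0],"roll": 0.18},
  {"offset": [0,0,0],"roll": 0.18},
  {"offset": [0,0,0],"roll": 0.18},
  {"offset": [0,0,0],"roll": 0.18},
  {"offset": [0,0,0],"roll": 0.18},
  {"offset": [0,0,0],"roll": 0.18},
  {"offset": [0,0,0],"roll": 0.18},
  {"offset": [0,0,0],"roll": 0.18},
  {"offset": [0,0,0],"roll": 0.18},
  {"offset": [0,0,0],"roll": 0.18},
])

```text
t: 6.15
tool_pos: [0.4829, 0.0115, 0.2187]
orientation: [2.832, 1.361, 0.0]
force: [-0.6, 0.2, 0.4]
opening: 0.0603
```

>>> step_arm([
  {"offset": [0,0,0],"roll": 0.18},
  {"offset": [0,0,0],"roll": 0.18},
  {"offset": [0,0,0],"roll": 0.18},
  {"offset": [0,0,0],"roll": 0.18},
  {"offset": [0,0,0],"roll": 0.18},
  {"offset": [0,0,0],"roll": 0.18},
  {"offset": [0,0,0],"roll": 0.18},
  {"offset": [0,0,0],"roll": 0.16},
  {"offset": [0,0,0],"roll": 0},
])

```text
t: 7.28
tool_pos: [0.4829, 0.0115, 0.2188]
orientation: [-3.037, 0.803, -0.0]
force: [0.7, -0.1, 0.7]
opening: 0.0602
```

```bash
cat >> h.py <<'E'
def tool():
    s=robot.read_state();M=R.from_rotvec(s["orientation"]).as_matrix()
    print("t",s["t"],"tcp",np.round(s["tool_pos"],4),"jawyaw",round(np.degrees(np.arctan2(M[1,1],M[0,1])),2),"z",np.round(M[:,2],3),"q6",round(s["q"][5],2),"F",np.round(s["force"],1),"open",s["opening"])
    return s,M
def go(X):
    s,M=tool();print("offset cm",np.round(100*M.T@(np.array(X)-s["tool_pos"]),2))
E
python3 - <<'E'
from h import *
P={n:cams.read_camera(n) for n in("top","side")}
v=fit([.6053,-.0565,-.039,-2.04],P,(3,))
for k,x in pts(v).items(): print(k,np.round(x,4))
go([*pts(v)["post2"][:2],.085])
E
```

```text
fit [ 0.6053 -0.0565 -0.039  -2.0247] deg [  -2.23 -116.01]
  top hub [-3.3 -1.5];  top bay [-2.5  0.3];  top fence_mid [ 1.2 -1. ];  top stand [-0.8 -4. ];  top post0 [-0.6  2.9];  top post2 [ 0.1 -1.6];  top post1 [ 1.2 -0.6];  side hub [-18.1  35.3];  side bay [ 0.9 -0.4];  side gate [ 4.2 -0.1];  side fence_mid [-1.2 -0. ];  side stand [1. 0.];  side post1 [-1.9 -3.7];  side post2 [-3.3  0.1];  side post0 [ 1.6 -0.6];
hub [ 0.6053 -0.0565  0.013 ]
bay [ 0.7022 -0.1086  0.013 ]
gate [0.6096 0.0534 0.013 ]
fence_mid [0.6134 0.1523 0.014 ]
stand [ 0.6053 -0.0565  0.    ]
post0 [ 0.6096 -0.1964  0.1   ]
post1 [0.7243 0.0172 0.1   ]
post2 [0.482  0.0097 0.1   ]
t 7.975 tcp [0.4828 0.0116 0.2186] jawyaw -119.68 z [-0.  0. -1.] q6 2.01 F [ 0.1 -0.3  0.8] open 0.059801938814486866
offset cm [ 0.02  0.2  13.36]
```

>>> step_arm([
  {"offset": [0,0.1,3.4]},
  {"offset": [0,0.1,3.4]},
  {"offset": [0,0,3.4]},
  {"offset": [0,0,3.2]},
  {"offset": [0,0,0]},
])

```text
schema error: expected keys offset, roll
```

>>> step_arm([
  {"offset": [0,0,0]},
  {"offset": [0,0,0]},
  {"offset": [0,0,0]},
  {"offset": [0,0,0]},
  {"offset": [0,0,0]},
  {"offset": [0,0,0]},
], fingers=0, grip_force=15)

```text
schema error: expected keys offset, roll
```

>>> step_arm([
  {"offset": [0,0.1,3.4],"roll": 0},
  {"offset": [0,0.1,3.4],"roll": 0},
  {"offset": [0,0,3.4],"roll": 0},
  {"offset": [0,0,3.2],"roll": 0},
  {"offset": [0,0,0],"roll": 0},
])

```text
t: 8.6
tool_pos: [0.4793, 0.01, 0.082]
orientation: [3.036, -0.805, -0.009]
force: [-0.4, 0.5, 0.1]
opening: 0.0603
```

>>> step_arm([
  {"offset": [0,0,0],"roll": 0},
  {"offset": [0,0,0],"roll": 0},
  {"offset": [0,0,0],"roll": 0},
  {"offset": [0,0,0],"roll": 0},
  {"offset": [0,0,0],"roll": 0},
], fingers=0, grip_force=15)

```text
t: 9.22
tool_pos: [0.4823, 0.0097, 0.0853]
orientation: [-3.037, 0.805, -0.001]
force: [-0.5, 0.2, 3.9]
opening: 0.0239
```

>>> step_arm([
  {"offset": [0.05,1.18,0],"roll": -0.0844},
  {"offset": [0.05,1.18,0],"roll": -0.0844},
  {"offset": [0.05,1.18,0],"roll": -0.0844},
  {"offset": [0.05,1.18,0],"roll": -0.0844},
  {"offset": [0.05,1.18,0],"roll": -0.0844},
  {"offset": [0.05,1.18,0],"roll": -0.0844},
  {"offset": [0.05,1.18,0],"roll": -0.0844},
  {"offset": [0.05,1.18,0],"roll": -0.0844},
  {"offset": [0.05,1.18,0],"roll": -0.0844},
  {"offset": [0.05,1.18,0],"roll": -0.0844},
  {"offset": [0.05,1.18,0],"roll": -0.0844},
  {"offset": [0.05,1.18,0],"roll": -0.0844},
])

```text
t: 10.72
tool_pos: [0.4835, -0.1245, 0.0856]
orientation: [-3.044, -0.774, -0.011]
force: [13.7, 11.7, -1.4]
opening: 0.0236
```

>>> step_arm([
  {"offset": [0.1,1.18,0],"roll": -0.0844},
  {"offset": [0.1,1.18,0],"roll": -0.0844},
  {"offset": [0.05,1.18,0],"roll": -0.0844},
  {"offset": [0.05,1.18,0],"roll": -0.0844},
  {"offset": [0.05,1.18,0],"roll": -0.0844},
  {"offset": [0.05,1.18,0],"roll": -0.0844},
  {"offset": [0.05,1.18,0],"roll": -0.0844},
  {"offset": [0.05,1.18,0],"roll": -0.0844},
  {"offset": [0.05,1.18,0],"roll": -0.0844},
  {"offset": [0.05,1.18,0],"roll": -0.0844},
  {"offset": [0.05,1.18,0],"roll": -0.0844},
  {"offset": [0.05,1.18,0],"roll": -0.0844},
])

```text
t: 12.22
tool_pos: [0.5966, -0.1957, 0.0854]
orientation: [-2.285, -2.153, -0.005]
force: [-1.9, 14.2, 9.8]
opening: 0.0237
```

Run:
```python
from h import *
tool()
P={n:cams.read_camera(n) for n in("top","side")}
fit([.6053,-.0565,-.039,0.],P,(3,));v=fit([.6053,-.0565,-.039,0.],P)
save(P["top"],"top1")
cv2.imwrite("pics/c.png",cv2.resize(cv2.imread("pics/top1.png")[90:240,200:420],None,fx=3.5,fy=3.5,interpolation=cv2.INTER_CUBIC))
```

```text
t 12.225 tcp [ 0.5966 -0.1957  0.0854] jawyaw -3.4 z [ 0.001  0.004 -1.   ] q6 -0.34 F [-1.9 14.2  9.8] open 0.023745190734588577
fit [ 0.6053 -0.0565 -0.039   0.0111] deg [-2.23  0.64]
  top hub [-2.   2.8];  top bay [-4.2  1.1];  top gate [ 0.1 -2. ];  top fence_mid [-3.2  0.1];  top stand [-0.2 -2.5];  top post0 [-2.4 -0.5];  top post2 [-1.9 -2.9];  top post1 [-1.8 -0.9];  side hub [-0.3 -2.2];  side bay [ 0.3 -0.9];  side gate [1.4 0.5];  side fence_mid [ 0.5 -0.9];  side stand [-82.8 -63.2];  side post1 [-3.5 -1.2];  side post2 [-0.9 -2.3];  side post0 [ 0.6 -2.7];
fit [ 0.6021 -0.0627 -0.0372 -0.0037] deg [-2.13 -0.21]
  top hub [0.2 3.8];  top bay [-2.   1.6];  top gate [ 2.3 -0.9];  top fence_mid [-1.   1.3];  top stand [ 1.9 -1.5];  top post0 [0.4 0.3];  top post2 [ 0.4 -1.2];  top post1 [-0.1 -0.1];  side hub [-0.1 -0.8];  side bay [0.8 0.2];  side gate [1.5 1.7];  side fence_mid [0.6 0.3];  side stand [-82.5 -61.8];  side post1 [-3.4 -0.2];  side post2 [-0.9 -0.5];  side post0 [ 1.4 -1.3];
```

View pics/c.png

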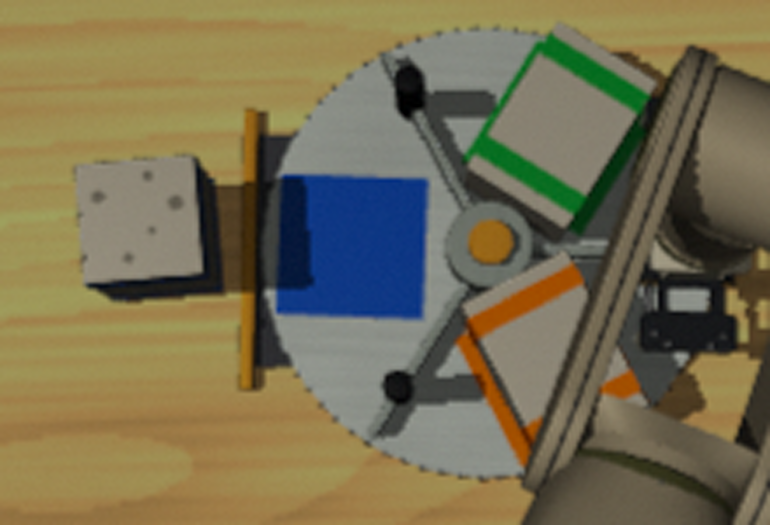

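>>> step_arm([
  {"offset": [0,0,0],"roll": 0},
  {"offset": [0,0,0],"roll": 0},
  {"offset": [0,0,0],"roll": 0},
  {"offset": [0,0,-2],"roll": 0},
  {"offset": [0,0,-5],"roll": 0},
  {"offset": [0,0,-5],"roll": 0},
  {"offset": [0,0,-4],"roll": 0},
  {"offset": [5,0.3,0],"roll": 0},
  {"offset": [6,0.3,0],"roll": 0},
  {"offset": [6,0.3,0],"roll": 0},
  {"offset": [6,0.3,0],"roll": 0},
  {"offset": [6,0.3,0],"roll": 0},
], fingers=5)

```text
t: 15.02
tool_pos: [0.6291, 0.0915, 0.2467]
orientation: [2.29, 2.149, 0.002]
force: [0.4, -0.6, -0.8]
opening: 0.05
```

>>> step_arm([
  {"offset": [6,0.3,0],"roll": 0},
  {"offset": [6,0.3,0],"roll": 0},
  {"offset": [6,0.3,0],"roll": 0},
  {"offset": [4,0.3,0],"roll": 0},
  {"offset": [0,0,0],"roll": 0},
])

```text
t: 15.65
tool_pos: [0.6542, 0.3118, 0.2455]
orientation: [-2.286, -2.154, -0.001]
force: [0.4, -0.9, -0.3]
opening: 0.0503
```

```bash
cat >> h.py <<'E'
def bluecheck(p):
    im=p["pixels"].astype(float)
    m=((im[...,2]>1.6*im[...,0])&(im[...,2]>40)&(im[...,2]>1.5*im[...,1])).astype(np.uint8)
    m[:100]=0;m[215:]=0;m[:,:260]=0;m[:,420:]=0
    n,l,st,_=cv2.connectedComponentsWithStats(m);k=1+st[1:,4].argmax();ys,xs=np.where(l==k)
    W=np.array([atz(p,(a,b),.013)[:2] for a,b in zip(xs,ys)]);r=cv2.minAreaRect((W*1000).astype(np.float32));print("blue",r)
    for side,ax in (("left",0),("right",1)):
        E=[]
        for y in range(ys.min()+4,ys.max()-3):
            c=xs[ys==y]; E.append(atz(p,(c.min() if ax==0 else c.max(),y),.013)[:2])
        f=cv2.fitLine(np.float32(E),cv2.DIST_HUBER,0,.01,.01).ravel();print(side,np.degrees(np.arctan(f[1]/f[0])),f[2:])
E
python3 - <<'E'
from h import *
tool()
P={n:cams.read_camera(n) for n in("top","side")}
fit([.6053,-.0565,-.039,0.],P,(3,));bluecheck(P["top"])
go([.619,.305,.063])
E
```

```text
t 15.65 tcp [0.6542 0.3118 0.2455] jawyaw -3.41 z [ 0.     0.001 -1.   ] q6 0.43 F [ 0.4 -0.9 -0.3] open 0.05029668486484282
fit [ 0.6053 -0.0565 -0.039   0.0078] deg [-2.23  0.45]
  top hub [-3.7  0. ];  top bay [-2.2 -1.9];  top gate [-3.1 -2.5];  top fence_mid [2.1 1.9];  top stand [-0.7 -3.1];  top post0 [ 2.3 -2.5];  top post1 [3.7 0.3];  top post2 [ 0.1 -0.3];  side hub [-2.2 -0.4];  side bay [ 1.2 -3.2];  side gate [0.5 2.5];  side fence_mid [ 0.5 -0.4];  side stand [-1.1  2.9];  side post2 [ 2.2 -1.7];  side post0 [-0.2 -1.4];
blue ((612.5361328125, 57.16349411010742), (123.3301773071289, 118.33016967773438), 86.3433609008789)
left -3.6287692 [0.59821314 0.11876813]
right -4.0112786 [ 0.6106821  -0.00315174]
t 16.35 tcp [0.6547 0.3084 0.2446] jawyaw -3.64 z [-0. -0. -1.] q6 0.43 F [-0.4 -0.   0. ] open 0.04971785864146944
offset cm [-0.56 -3.54 18.16]
```

Run:
```python
from h import *
p=cams.read_camera("top");im=cv2.GaussianBlur(p["pixels"],(0,0),.7).astype(np.float32)
def edge(ch,rows,c0,c1,sgn,z):
    E=[]
    for r in rows:
        d=np.clip(sgn*np.diff(ch[r,c0:c1]),0,None);i=d.argmax();
        if not 0<i<len(d)-1: continue
        k=np.arange(i-1,i+2);E.append(atz(p,(c0+.5+(d[k]*k).sum()/d[k].sum(),r),z)[:2])
    E=np.float32(E);f=cv2.fitLine(E,cv2.DIST_HUBER,0,.001,.001).ravel();n=np.array([-f[1],f[0]])
    print(round(np.degrees(np.arctan(f[1]/f[0])),2),"mid",f[2:],"res mm",np.round(1000*np.abs((E-f[2:])@n).mean(),2),len(E))
ratio=im[...,2]/(im[...,0]+8)
print("fence L");edge(-ratio,range(124,199),264,272,1,.014)
print("fence R");edge(ratio,range(124,199),270,277,1,.014)
b=im[...,2]-im[...,0]
print("blue R");edge(-b,range(144,178),312,330,1,.013)
T=lambda ch,cols,r0,r1,s:None
def edgeh(ch,cols,r0,r1,sgn):
    E=[]
    for c in cols:
        d=np.clip(sgn*np.diff(ch[r0:r1,c]),0,None);i=d.argmax()
        if not 0<i<len(d)-1: continue
        k=np.arange(i-1,i+2);E.append(atz(p,(c,r0+.5+(d[k]*k).sum()/d[k].sum()),.013)[:2])
    E=np.float32(E);f=cv2.fitLine(E,cv2.DIST_HUBER,0,.001,.001).ravel()
    print(round(np.degrees(np.arctan2(-f[0]*np.sign(f[1]),abs(f[1]))),2),"mid",f[2:],len(E))
print("blue top");edgeh(b,range(291,318),132,150,1)
print("blue bottom");edgeh(-b,range(291,318),170,190,1)
```

```text
fence L
-2.29 mid [0.61188436 0.15024008] res mm 0.3 75
fence R
-1.79 mid [0.6163009  0.13622585] res mm 0.41 75
blue R
-4.61 mid [ 0.6070865  -0.00422351] res mm 4.64 34
blue top
-3.78 mid [0.67116994 0.04040419] 27
blue bottom
-3.83 mid [0.55197245 0.04695438] 27
```

>>> step_arm([
  {"offset": [-3.75,-1.87,0],"roll": 0},
  {"offset": [-3.75,-1.87,0],"roll": 0},
  {"offset": [-3.75,-1.87,0],"roll": 0},
  {"offset": [-3.75,-1.87,0],"roll": 0},
  {"offset": [-3.75,-1.87,0],"roll": 0},
  {"offset": [-3.75,-1.87,0],"roll": 0},
  {"offset": [-3.75,-1.87,2],"roll": 0},
  {"offset": [-3.75,-1.87,2],"roll": 0},
  {"offset": [0,0,4],"roll": 0},
  {"offset": [0,0,4],"roll": 0},
  {"offset": [0,0,3.9],"roll": 0},
  {"offset": [0,0,0],"roll": 0},
])

```text
t: 17.9
tool_pos: [0.4835, 0.0188, 0.0826]
orientation: [-2.287, -2.147, 0.007]
force: [0.2, 0.5, 0.4]
opening: 0.0499
```

>>> step_arm([
  {"offset": [0,0,0],"roll": 0},
  {"offset": [0,0,0],"roll": 0},
  {"offset": [0,0,0],"roll": 0},
  {"offset": [0,0,0],"roll": 0},
], fingers=0)

```text
t: 18.4
tool_pos: [0.4885, 0.0182, 0.0874]
orientation: [2.288, 2.147, 0.004]
force: [4.5, -2.2, 1.3]
opening: 0.0237
```

>>> step_arm([
  {"offset": [-0.18,-0.1,0],"roll": 0},
  {"offset": [-0.17,-0.1,0],"roll": 0},
  {"offset": [0,0,0],"roll": 0},
  {"offset": [0,0,0],"roll": 0},
])

```text
t: 18.9
tool_pos: [0.4863, 0.015, 0.0874]
orientation: [2.288, 2.147, 0.005]
force: [4.9, -1.8, 0.6]
opening: 0.0236
```

>>> step_arm([
  {"offset": [0,0,0],"roll": 0},
  {"offset": [0,0,0],"roll": 0},
  {"offset": [0,0,0],"roll": 0},
  {"offset": [0,0,-4],"roll": 0},
  {"offset": [0,0,-6],"roll": 0},
  {"offset": [0,0,-6],"roll": 0},
  {"offset": [4.25,1.63,0],"roll": 0},
  {"offset": [4.25,1.63,0],"roll": 0},
  {"offset": [4.25,1.63,0],"roll": 0},
  {"offset": [4.25,1.63,0],"roll": 0},
  {"offset": [4.25,1.63,0],"roll": 0},
  {"offset": [4.25,1.63,0],"roll": 0},
], fingers=5)

```text
t: 20.4
tool_pos: [0.5982, 0.2649, 0.2452]
orientation: [-2.291, -2.15, 0.001]
force: [0.8, 0.3, 0.7]
opening: 0.0501
```

>>> step_arm([
  {"offset": [4.25,1.63,0],"roll": -0.024},
  {"offset": [0,0,0],"roll": 0},
])

```text
t: 20.65
tool_pos: [0.6165, 0.3076, 0.2432]
orientation: [-2.26, -2.18, 0.004]
force: [-0.1, -0.6, -0.3]
opening: 0.0497
```

```bash
cat >> h.py <<'E'
def blueang(p):
    im=cv2.GaussianBlur(p["pixels"],(0,0),.7).astype(np.float32);b=im[...,2]-im[...,0]
    for s,r0,r1 in ((1,132,150),(-1,170,190)):
        E=[]
        for c in range(291,318):
            d=np.clip(s*np.diff(b[r0:r1,c]),0,None);i=d.argmax()
            if 0<i<len(d)-1: k=np.arange(i-1,i+2);E.append(atz(p,(c,r0+.5+(d[k]*k).sum()/d[k].sum()),.013)[:2])
        f=cv2.fitLine(np.float32(E),cv2.DIST_HUBER,0,.001,.001).ravel()
        print("blue edge",round(np.degrees(np.arctan2(-f[0]*np.sign(f[1]),abs(f[1]))),2),f[2:],len(E))
E
python3 - <<'E'
from h import *
p=cams.read_camera("top");blueang(p);go([.619,.305,.063])
E
```

```text
blue edge -0.78 [0.66793615 0.03572721] 27
blue edge -1.48 [0.5483049  0.04645298] 27
t 20.7 tcp [0.6164 0.306  0.2439] jawyaw -2.15 z [-0.002 -0.001 -1.   ] q6 0.42 F [ 1.  -0.4 -0.3] open 0.049987245412380726
offset cm [-0.07  0.3  18.09]
```

>>> step_arm([
  {"offset": [0,0.1,4.5],"roll": 0},
  {"offset": [0,0.1,4.5],"roll": 0},
  {"offset": [0,0,4.5],"roll": 0},
  {"offset": [0,0,3.5],"roll": 0},
  {"offset": [0,0,1],"roll": 0},
  {"offset": [0,0,0],"roll": 0},
  {"offset": [-0.8,0,0],"roll": 0},
  {"offset": [-0.8,0,0],"roll": 0},
  {"offset": [-0.8,0,0],"roll": 0},
  {"offset": [-0.5,0,0],"roll": 0},
  {"offset": [-0.5,0,0],"roll": 0},
])

```text
t: 22.08
tool_pos: [0.6182, 0.2712, 0.0665]
orientation: [2.264, 2.177, 0.003]
force: [1.6, 4.3, 2.1]
opening: 0.0504
```

>>> step_arm([
  {"offset": [-0.4,0,0],"roll": 0},
  {"offset": [-0.4,0,0],"roll": 0},
  {"offset": [-0.4,0,0],"roll": 0},
])

```text
t: 22.45
tool_pos: [0.6171, 0.2591, 0.0658]
orientation: [-2.264, -2.177, -0.001]
force: [1.0, 4.8, 3.0]
opening: 0.0496
```

>>> step_arm([
  {"offset": [-0.3,0,0],"roll": 0},
  {"offset": [-0.3,0,0],"roll": 0},
  {"offset": [0,0,0],"roll": 0},
])

```text
t: 22.82
tool_pos: [0.617, 0.2572, 0.0676]
orientation: [-2.261, -2.176, -0.009]
force: [-1.2, 18.0, 7.1]
opening: 0.0497
```

Run:
```python
from h import *
tool();p=cams.read_camera("side");save(p,"side2");t=cams.read_camera("top");save(t,"top2")
a=cv2.resize(cv2.imread("pics/side2.png")[90:240,240:400],None,fx=2.5,fy=2.5,interpolation=2)
b=cv2.resize(cv2.imread("pics/top2.png")[90:240,190:350],None,fx=2.5,fy=2.5,interpolation=2)
cv2.imwrite("pics/d.png",np.hstack([a,b]))
```

```text
t 22.825 tcp [0.617  0.2572 0.0676] jawyaw -2.2 z [ 0.002  0.007 -1.   ] q6 0.35 F [-1.2 18.   7.1] open 0.049711533329670245
```

View pics/d.png

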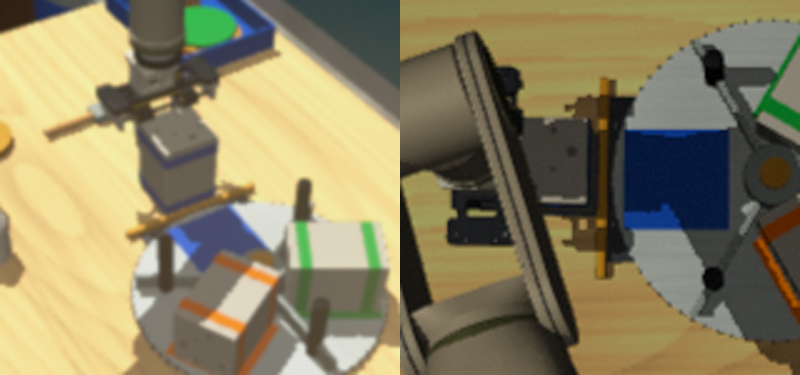

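>>> step_arm([
  {"offset": [1.2,0,0],"roll": 0},
  {"offset": [0,0,-2.6],"roll": 0},
  {"offset": [0,0,-2.6],"roll": 0},
  {"offset": [0,0,0],"roll": 0},
  {"offset": [-0.7,0,0],"roll": 0},
  {"offset": [-0.4,0,0],"roll": 0},
  {"offset": [-0.4,0,0],"roll": 0},
  {"offset": [-0.4,0,-0.1],"roll": 0},
  {"offset": [-0.4,0,-0.1],"roll": 0},
  {"offset": [-0.4,0,-0.1],"roll": 0},
])

```text
t: 24.18
tool_pos: [0.6168, 0.24, 0.1216]
orientation: [-2.263, -2.177, -0.007]
force: [-0.3, 9.2, 9.3]
opening: 0.0502
```

>>> step_arm([
  {"offset": [-0.4,0,-0.1],"roll": 0},
  {"offset": [-0.4,0,-0.1],"roll": 0},
  {"offset": [-0.4,0,-0.1],"roll": 0},
  {"offset": [-0.4,0,-0.1],"roll": 0},
])

```text
t: 24.68
tool_pos: [0.6164, 0.2234, 0.1258]
orientation: [-2.264, -2.178, -0.006]
force: [-0.0, 7.4, 10.6]
opening: 0.0497
```

Run:
```python
from h import *
tool();p=cams.read_camera("side");save(p,"side3");t=cams.read_camera("top");save(t,"top3")
a=cv2.resize(cv2.imread("pics/side3.png")[90:240,240:400],None,fx=2.5,fy=2.5,interpolation=2)
b=cv2.resize(cv2.imread("pics/top3.png")[90:240,190:350],None,fx=2.5,fy=2.5,interpolation=2)
cv2.imwrite("pics/e.png",np.hstack([a,b]))
```

```text
t 24.675 tcp [0.6164 0.2234 0.1258] jawyaw -2.23 z [ 0.003  0.003 -1.   ] q6 0.31 F [-0.   7.4 10.6] open 0.04968751446245571
```

View pics/e.png

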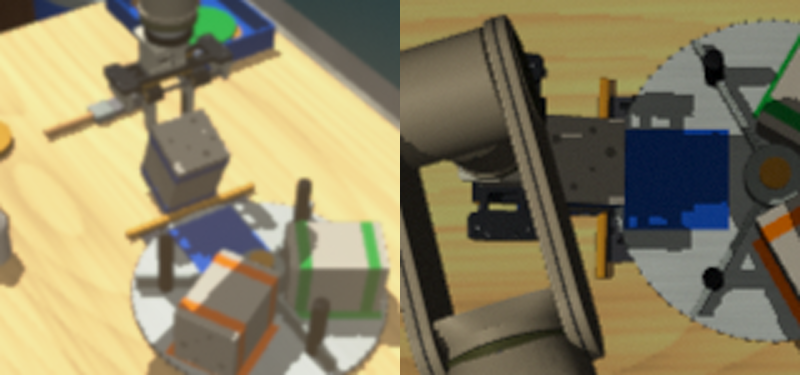

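>>> step_arm([
  {"offset": [-0.4,0,-0.2],"roll": 0},
  {"offset": [-0.4,0,-0.2],"roll": 0},
  {"offset": [-0.4,0,-0.2],"roll": 0},
  {"offset": [-0.4,0,-0.2],"roll": 0},
])

```text
t: 25.28
tool_pos: [0.6153, 0.2059, 0.1325]
orientation: [2.265, 2.177, 0.002]
force: [1.4, 2.7, 3.4]
opening: 0.0499
```

>>> step_arm([
  {"offset": [-0.4,0,-0.1],"roll": 0},
  {"offset": [-0.4,0,-0.1],"roll": 0},
  {"offset": [-0.4,0,-0.1],"roll": 0},
])

```text
t: 25.65
tool_pos: [0.6144, 0.1934, 0.135]
orientation: [-2.265, -2.177, 0.001]
force: [0.5, 0.4, 2.5]
opening: 0.0502
```

>>> step_arm([
  {"offset": [-0.4,0,0],"roll": 0},
  {"offset": [-0.4,0,0],"roll": 0},
  {"offset": [0,0,0],"roll": 0},
  {"offset": [0,0,0],"roll": 0},
  {"offset": [0,0,0],"roll": 0},
])

```text
t: 26.28
tool_pos: [0.6141, 0.186, 0.1354]
orientation: [-2.265, -2.177, 0.001]
force: [0.7, 0.5, -0.9]
opening: 0.05
```

Run:
```python
from h import *
tool();p=cams.read_camera("side");save(p,"side4");t=cams.read_camera("top");save(t,"top4")
a=cv2.resize(cv2.imread("pics/side4.png")[90:240,240:400],None,fx=2.5,fy=2.5,interpolation=2)
b=cv2.resize(cv2.imread("pics/top4.png")[90:240,190:350],None,fx=2.5,fy=2.5,interpolation=2)
cv2.imwrite("pics/f.png",np.hstack([a,b]))
```

```text
t 26.275 tcp [0.6141 0.186  0.1354] jawyaw -2.25 z [-0. -0. -1.] q6 0.25 F [ 0.7  0.5 -0.9] open 0.05001665039557804
```

View pics/f.png

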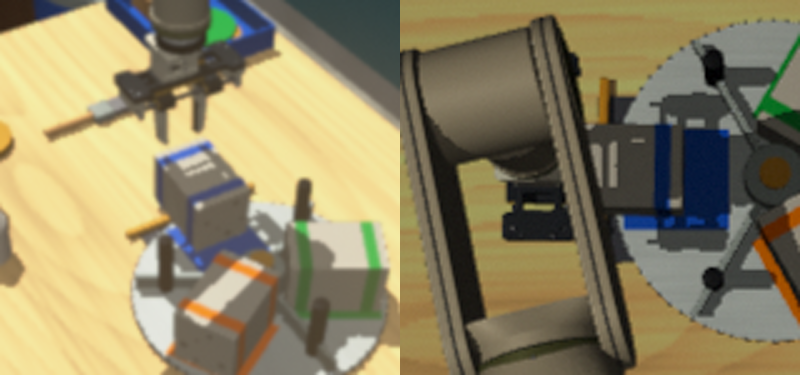

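>>> step_arm([
  {"offset": [2,0,0],"roll": 0},
  {"offset": [2,0,0],"roll": 0},
  {"offset": [0,0,3],"roll": 0},
  {"offset": [0,0,3],"roll": 0},
  {"offset": [0,0,2.2],"roll": 0},
  {"offset": [0,0,0],"roll": 0},
])

```text
t: 27.12
tool_pos: [0.6139, 0.2262, 0.0511]
orientation: [-2.262, -2.177, 0.006]
force: [0.3, 0.6, -0.3]
opening: 0.0502
```

Run:
```python
from h import *
tool();P={n:cams.read_camera(n) for n in("top","side")}
for n,p in P.items():
    for q in cams.pinpoint(p,"stone_center")[:2]: print(n,q["xy"],q["score"],atz(p,q["xy"],.06))
blueang(P["top"]);save(P["top"],"top5")
b=cv2.imread("pics/top5.png")[100:230,230:370];b=cv2.resize(b,None,fx=5,fy=4.5,interpolation=2);cv2.imwrite("pics/g.png",b)
```

```text
t 27.125 tcp [0.6139 0.2262 0.0511] jawyaw -2.22 z [-0.004 -0.001 -1.   ] q6 0.31 F [ 0.3  0.6 -0.3] open 0.05023691100443129
side [321.5, 165.4] 0.89 [0.62687958 0.13018028 0.06      ]
side [344.9, 208.1] 0.44 [ 0.57544206 -0.10398081  0.06      ]
blue edge -8.49 [0.6716529  0.04871885] 24
blue edge -1.6 [0.54851526 0.05444136] 27
```

View pics/g.png

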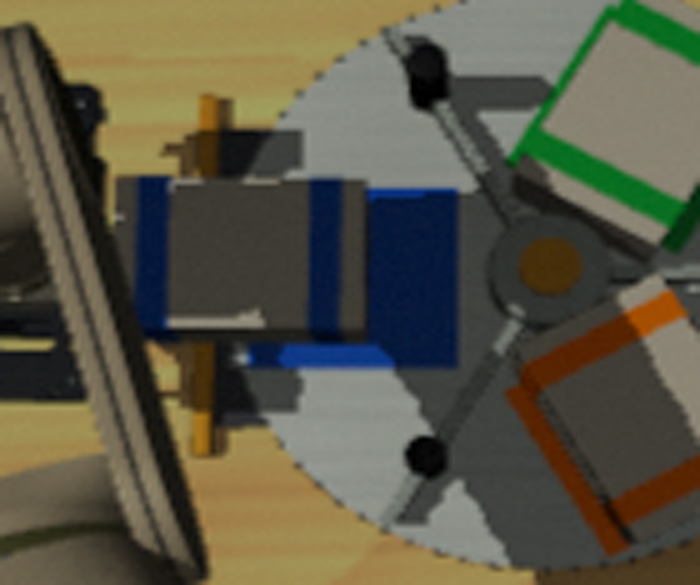

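>>> step_arm([
  {"offset": [-1,0,0],"roll": 0},
  {"offset": [-1,0,0],"roll": 0},
  {"offset": [-1,0,0],"roll": 0},
  {"offset": [-0.6,0,0],"roll": 0},
  {"offset": [-0.6,0,0],"roll": 0},
  {"offset": [-0.6,0,0],"roll": 0},
  {"offset": [-0.6,0,0],"roll": 0},
  {"offset": [-0.6,0,0],"roll": 0},
  {"offset": [-0.6,0,0],"roll": 0},
  {"offset": [-0.6,0,0],"roll": 0},
  {"offset": [-0.6,0,0],"roll": 0},
])

```text
t: 28.7
tool_pos: [0.6126, 0.1475, 0.0536]
orientation: [-2.265, -2.177, 0.0]
force: [0.5, 5.8, 1.4]
opening: 0.05
```

>>> step_arm([
  {"offset": [-0.5,0,0],"roll": 0},
  {"offset": [-0.5,0,0],"roll": 0},
  {"offset": [-0.3,0,0],"roll": 0},
])

```text
t: 29.08
tool_pos: [0.6121, 0.1346, 0.0535]
orientation: [-2.265, -2.177, 0.0]
force: [1.0, 5.1, 1.7]
opening: 0.0497
```

>>> step_arm([
  {"offset": [-0.3,0,0],"roll": 0},
  {"offset": [-0.3,0,0],"roll": 0},
])

```text
t: 29.32
tool_pos: [0.612, 0.1314, 0.054]
orientation: [-2.263, -2.176, -0.005]
force: [-0.5, 23.7, 4.1]
opening: 0.0498
```

>>> step_arm([
  {"offset": [0.5,0,0],"roll": 0},
  {"offset": [1.5,0,0],"roll": 0},
  {"offset": [3,0,0],"roll": 0},
  {"offset": [0,0,-4],"roll": 0},
  {"offset": [0,0,-5],"roll": 0},
  {"offset": [0,0,-5],"roll": 0},
  {"offset": [4,-3,-2],"roll": 0},
  {"offset": [4,-3,0],"roll": 0},
  {"offset": [3,-3,0],"roll": 0},
  {"offset": [2,-3,0],"roll": 0},
  {"offset": [0,0,0],"roll": 0},
])

```text
t: 30.7
tool_pos: [0.4973, 0.3153, 0.2135]
orientation: [2.261, 2.181, -0.001]
force: [0.5, 0.3, 0.2]
opening: 0.0502
```

Run:
```python
from h import *
tool();P={n:cams.read_camera(n) for n in("top","side")}
fit([.6053,-.0565,-.039,0.],P,(3,))
for n,p in P.items():
    for q in cams.pinpoint(p,"stone_center")[:1]: print(n,q["xy"],q["score"],atz(p,q["xy"],.06))
    save(p,n+"6")
a=cv2.resize(cv2.imread("pics/top6.png")[100:230,240:400],None,fx=2.5,fy=4.5*2.5/4.5,interpolation=2)
b=cv2.resize(cv2.imread("pics/side6.png")[100:230,240:400],None,fx=2.5,fy=2.5,interpolation=2)
cv2.imwrite("pics/i.png",np.hstack([a,b]))
Z0=dict(coolant=0,paste_jar=0,brush=0,wrench=0,index_wheel=0,mug=0,spare_lap=0)
for t in Z0:
    for n,p in P.items():
        for q in cams.pinpoint(p,t)[:1]: print(t,n,np.round(atz(p,q["xy"],0)[:2],3))
# predicted outline of stone at nominal pose
S=rot(-.039)
print([np.round(proj(P["top"],[*(np.array([.6053,-.0565])+S@[x,y]),.107]),1) for x in(-.047,.047) for y in(.036,.176)])
```

```text
t 30.7 tcp [0.4973 0.3153 0.2135] jawyaw -2.08 z [-0.    -0.001 -1.   ] q6 0.51 F [0.5 0.3 0.2] open 0.05019889446079995
fit [ 0.6053 -0.0565 -0.039   0.0352] deg [-2.23  2.02]
  top hub [ 0.  -0.4];  top fence_mid [ 0.5 -0.7];  top post0 [-3.1 -0.5];  top post2 [1.3 0.2];  top post1 [-1.7 -0.6];  side hub [-3.3  1.6];  side bay [0.4 0.3];  side gate [2.5 3.1];  side stand [-1.  -0.6];  side post2 [ 2.1 -0.2];  side post0 [-1.4 -4.9];  side post1 [-21.3  -0.5];  side post1 [-5.7 -1.8];
top [316.0, 115.0] 0.25 [0.73534292 0.00616594 0.06      ]
side [327.5, 179.1] 0.89 [0.60421349 0.05243654 0.06      ]
coolant top [0.305 0.224]
coolant side [0.302 0.221]
paste_jar top [ 0.686 -0.433]
paste_jar side [ 0.67  -0.437]
brush side [0.602 0.444]
wrench top [ 0.369 -0.355]
wrench side [ 0.367 -0.37 ]
index_wheel top [0.39  0.484]
index_wheel side [0.393 0.47 ]
mug top [0.316 0.355]
mug side [0.309 0.348]
[array([326.5, 173.7]), array([276. , 173.1]), array([326.9, 140.1]), array([276.6, 139.5])]
```

View pics/i.png

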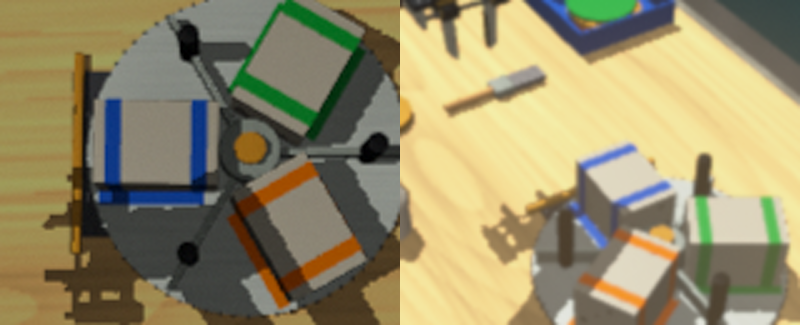

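Run:
```python
from h import *
p=cams.read_camera("top");hsv=cv2.cvtColor(p["pixels"],cv2.COLOR_RGB2HSV)
for nm,lo,hi,exp in(("green",45,80,57.8),("orange",8,17,117.8)):
    for V in (60,100):
        m=((hsv[...,0]>=lo)&(hsv[...,0]<=hi)&(hsv[...,1]>150)&(hsv[...,2]>V)).astype(np.uint8);m[:90]=0;m[240:]=0;m[:,:300]=0;m[:,420:]=0
        n,l,st,_=cv2.connectedComponentsWithStats(m)
        for k in range(1,n):
            if st[k,4]<60: continue
            ys,xs=np.where(l==k);W=np.float32([atz(p,(a,b),.107)[:2] for a,b in zip(xs,ys)])
            r=cv2.minAreaRect(W*1000);f=cv2.fitLine(W,cv2.DIST_HUBER,0,.001,.001).ravel()
            print(nm,V,st[k],"rect",np.round(r[1]),r[2],"line dev",round((np.degrees(np.arctan2(f[1],f[0]))-exp+90)%180-90,2))
v=[.6053,-.0565,-.039,0.];A=[]
for i in range(6):
    for n in("top","side"):
        q_=cams.read_camera(n)
        for q in cams.pinpoint(q_,"post0"):
            d,k=min((np.linalg.norm(proj(q_,pts(v)[k])-q["xy"]),k) for k in("post0","post1","post2"))
            if d<12:
                X=atz(q_,q["xy"],.1)[:2]-v[:2];N=np.array(pts(v)[k][:2])-v[:2]
                A.append((n,k,np.degrees(np.arctan2(N[0]*X[1]-N[1]*X[0],N@X))))
for n in("top","side"):
    for k in("post0","post1","post2"):
        a=[x[2] for x in A if x[:2]==(n,k)];print(n,k,len(a),np.round(np.mean(a),2) if a else None,np.round(np.std(a),2) if a else None)
```

```text
green 60 [332 100  52  51 439] rect [101. 119.] 58.68659973144531 line dev 86.48
green 100 [341 100  42  21 214] rect [115.  55.] 89.84807586669922 line dev 3.51
green 100 [332 122  34  28 207] rect [97. 40.] 62.39689254760742 line dev -0.98
orange 60 [335 165  32  22 217] rect [18. 95.] 28.249757766723633 line dev 0.9
orange 60 [331 186  25  37 179] rect [115.  13.] 28.927621841430664 line dev -88.75
orange 60 [352 194  33  23 219] rect [18. 95.] 28.999771118164062 line dev 0.86
orange 100 [342 165  25  17 158] rect [18. 71.] 27.560260772705078 line dev 0.2
orange 100 [360 194  25  18 160] rect [17. 70.] 28.183490753173828 line dev 0.61
orange 100 [343 207  13  16  78] rect [49. 12.] 28.60372543334961 line dev -88.5
top post0 6 1.21 1.16
top post1 6 0.61 1.83
top post2 5 1.92 0.61
side post0 6 -0.25 2.8
side post1 6 5.83 2.5
side post2 6 3.21 2.17
```

```bash
python3 -c "
from h import *
tool();print(robot.close_job())"
```

```text
t 33.45 tcp [0.4992 0.3136 0.2136] jawyaw -2.26 z [ 0.  0. -1.] q6 0.51 F [-0.5  0.6 -0.3] open 0.04992380164951746
the job is handed in; nothing more can be done
None
```

I put the stone away as asked and handed the job in at about 33.5 s, with the gripper clear of everything.

- **Carousel:** I turned it about 117° by a pinched post, then made one small correction, so the empty blue bay faced the fence.
- **Stone:** I slid it square against the fence, tipped it over with the fingertips 12–13 cm above the bench, and pushed it in. It stopped against the hub when the push force rose to about 24 N.

**Last checks**
- **Stone position:** its top outline matches the nominal stored position within about 2 px. That puts its rear end about 16 mm inside the rim and clear of the fence.
- **Bay angle:** it is within about 1° of square by the most precise measures, which are the orange stone's stripes (+0.9°) and the blue patch's edges before the final push-in (+0.5° to +1°).
- **Disagreement on the angle:** the detection networks gave noisier values. An all-points fit gave +2.0°. The posts averaged +0.6° to +1.9° from the top camera and −0.3° to +5.8° from the side camera. I trusted the stripes and edges.
- **Bystanders:** every one I could still detect was back within about 2 cm of its first reading, which is no more than the detector's own scatter. I never touched any of them. The spare lap was not detected in the last pictures, and the brush showed only in the side view.

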